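# Stand a toppled print up and slide it onto the cooling rail

### The arm

A 6-joint arm with a two-finger parallel gripper is mounted at the origin on the work surface. World frame = base frame: x ahead of the robot, y to its left, z up, the work surface at z = 0. Lengths are in mm, angles in rad, forces in N, time in s.
With the tool pointing down it reaches from about 350 to 975 mm from the base axis. Payload 7.1 kg.
Tool frame: the origin (TCP) lies at the very end of the fingers, on their centre line; the grasp point (between the pads) lies 19 mm behind it; z points along the fingers, y is the line along which they close (so a half turn about z gives the same grasp; the last joint's range is limited). The gripper opens to 88 mm and grips with 3 to 60 N. Pads are 20 mm wide; open, the fingers measure 115 mm over their backs; the gripper's body (75 mm by 178 mm) begins 61 mm behind the grasp point.
Start: joints at [-1.196, 0.423, 1.63, -0, 1.089, -0.019], TCP at [239.828, -577.137, 222.675] pointing down, gripper open.
Joint ranges: [-3, 3], [-0.9, 2.11], [0.09, 2.58], [-1.31, 4.45], [0.11, 2.69], [-2.54, 2.54]. Speed limits (rad/s): [2.39, 2.39, 3.01, 3.14, 3.14, 3.14].

### API

Orientations are given as a rotation vector (axis times angle).
In Python, from workcell import ctrl, optics gives the robot as it stands.
- The arm moves only by the shell command python3 -m jog 'ROWS'. ROWS is JSON, a list of rows, each a list of 7 numbers: the shift along the tool's x, y, z in units of 40 mm (1.0 is 40 mm), then the turn, a rotation vector about the tool's x, y, z in units of 6 degrees (1.0 is 6 degrees), then the opening, from 0 (shut) to 1 (fully open). A call has 1 to 20 rows; each row shifts and turns the commanded pose from where the row before left it, along the tool's axes as they then stand; what a row does not reach is not made up. A row lasts 1/10 s, in which the tool goes at most 50 mm and 8.59 degrees, less where a joint would pass 70% of its speed; a pose out of reach is approached as far as the arm can. A call is refused whole if a number of a shift passes 1 or a number of a turn 1, either way. A call with a gripper value outside its range is refused whole. The fingers move at their own pace and stop on an object; the grip force is fixed at half the most. Time passes only in rows, so rows that do not move let the fingers close. It gives the time, the measured TCP pose, the force, the opening and the grip force at its end, in the units of the state.
- ctrl.get_obs(): the state, without advancing time (a new reading comes with each control period).
- optics.get_image(name): name is "side" or "top" or "wrist"; returns the picture (400x640x3 uint8, red, green, blue); there is no depth.
- optics.camera_model(name): a dict with "fov_y" (degrees; the focal length in pixels is half the picture's height over the tangent of half this angle, whatever the lens; pixels are square), "cx", "cy" (the principal point, pixels), "view" (4x4, takes a point from world to camera coordinates); the wrist camera has in their place "hand_eye" (4x4, takes a point from camera to tool coordinates, whose origin is the TCP and whose axes are the flange's). Camera axes: x right, y up, looking along -z (the intrinsics and any distortion apply to the point x, -y, -z); pixel columns grow to the right and rows downward; lengths in mm; the calibration is good to about 2 mm. The wrist camera is an equidistant fisheye: a pixel r from the principal point sees the ray r / f radians off the axis. A picture is of the moment at which its call begins: read the wrist's pose just before it. camera_model takes no time and is no camera call.
- ctrl.close_job(): hands the job in; it is judged then, once.
Trained networks look in the newest picture that a camera, given by its name, has taken for a name from the list of things; names that differ only in an ending like _2 or _b are one class to them, and where a whole thing is asked for, a point or a joint stands for the part that bears it (a point fixed in the world has none). Each returns a list of dicts, best first, with "conf" (0 to 1); they miss things now and then, are a little off and sometimes report something else, mostly with a low value. They report only what shows in the picture. A call takes as long as a camera call. They do not tell look-alikes from the thing itself.
- optics.masks_of(target, camera): "pixels" (400x640 bool, what is visible of it) and "extent" ([centre column, centre row, width, height] in pixels, round what is visible of it).
The state is a dict: "t": time; "qpos": joint angles; "qvel": joint speeds; "joint_torque": joint torques, N m; "ee_pos": TCP position; "orientation": TCP orientation; "ft_force": force on the tool from outside, world axes, zero at the start; "moment": the same for the moment, N m; "width": finger opening in mm; "grasp_force": force on a finger pad.
Only numpy, scipy, OpenCV 4.12 (cv2) and the standard library are available. Lean on these libraries where they do the work, as an engineer would, in place of code of your own. Each camera call takes 0.05 s, during which the arm holds its last target. There are 200 camera calls.

### The job

The printed trough has toppled onto its side on the raised printer bed. Stand it upright on the bed again, mouth up, then slide it, without lifting it off its support, across the gap onto the narrow metal cooling rail beside the bed, so that it rests balanced on the rail alone: centred across the rail, in line with it, within its ends and not touching the bed. Leave the other things where they are.

Things in the scene. Friction and masses are not known exactly. Their poses are not given: they have to be found in the camera images.
- trough: grey printed open trough with small pale chevrons on its long sides: 150 long (own x) x 76 wide (own y) x 60 mm high (own z, towards the open mouth), walls and floor 5 mm, about 0.2 kg. Origin: centre of the outer underside. It starts lying on one long side on the bed (own z level, own y up, origin 38 mm above the bed); its mouth then faces one long edge of the bed.
- bed_top (a point): centre of the top face of the fixed dark printer bed, 300 (own x) x 230 mm (own y), top 70 mm above the table; own z up
- rail_top (a point): centre of the top face of the fixed aluminium cooling rail, a bar 280 long (own x) x 40 mm wide (own y), top 68 mm above the table (2 mm below the bed); own z up. It runs parallel to the bed's 300 mm edges, at the bed's +y or -y side, 25 to 31 mm away from the bed's edge
- tray: fixed low black open tool tray, 240 x 56 x 40 mm, on the other side of the bed from the rail; origin under its centre
- scraper: flat hand scraper, 135 mm long, 24 mm wide, 14 mm high, lying on the bed across its far end; origin under its middle (bystander)
- bracket: small grey L-shaped print, 50 x 30 x 35 mm, lying in the tool tray (bystander)
- bottle: white bottle, 64 mm across, 160 mm high, standing; origin under its centre (bystander)
- spool: filament spool lying flat, 160 mm across, 55 mm high; origin under its centre (bystander)
- case: flat black case, 200 x 85 x 28 mm; origin under its centre (bystander)
- cup: grey cup, 72 mm across, 85 mm high; origin under its centre (bystander)
- jar: clear jar with black lid, 60 mm across, 70 mm high; origin under its centre (bystander)
- bed: the printer bed on its carriage (see point bed_top); origin under its centre, on the table
Things that resemble listed ones, but are neither listed nor needed, are in the scene too. Leave any pink look-alike of the trough alone.

How it is judged:
By the outcome, as a careful person would: the job done as asked, in the order asked, and still so for the second after the job is handed in, with the robot touching nothing.
It also fails if it takes over 56 s, if anything falls off the work surface, if the arm or the gripper's body presses on something with over 40 N, if the wrist force passes 120 N, or if a joint passes its speed limit or range.

## Working session

There is one attempt and no reset: what is moved stays moved. The work goes in short steps, Python scripts to look and compute and a shell command to move; the robot and the scene stay as the last step left them, time stands still between calls to the robot, and variables do not carry over. Pictures are saved under pics/ and viewed, at most 13 in all, crops included, and the job is handed in when it is done.

```bash
mkdir -p pics; ls; python3 - <<'E'
from workcell import ctrl, optics
import cv2,numpy as np
np.set_printoptions(precision=3,suppress=True)
for n in ["side","top"]:
    im=optics.get_image(n); cv2.imwrite(f"pics/{n}0.png",im[:,:,::-1])
for n in ["side","top","wrist"]: print(n,optics.camera_model(n))
for t in ["trough","scraper","bed","tray"]:
    for c in ["top","side"]:
        for d in optics.masks_of(t,c)[:3]: print(t,c,round(d["conf"],2),np.round(d["extent"],1))
print(ctrl.get_obs())
E
```

```text
pics
side {'fov_y': 57.08153126672471, 'cx': 319.18245004046065, 'cy': 204.83746236825374, 'view': array([[   -0.892,    -0.452,    -0.019,   428.24 ],
       [    0.327,    -0.674,     0.662,  -231.029],
       [   -0.312,     0.584,     0.749, -1307.805],
       [    0.   ,     0.   ,     0.   ,     1.   ]])}
top {'fov_y': 47.82574862026544, 'cx': 323.9014612445832, 'cy': 196.29441956648273, 'view': array([[   -0.003,    -1.   ,    -0.008,   -18.843],
       [    0.996,    -0.004,     0.092,  -504.754],
       [   -0.092,    -0.008,     0.996, -1442.65 ],
       [    0.   ,     0.   ,     0.   ,     1.   ]])}
wrist {'fov_y': 65.70646984690485, 'cx': 318.7247845662724, 'cy': 199.6760704920865, 'hand_eye': array([[  -0.   ,    0.956,    0.292,   81.418],
       [   1.   ,    0.001,   -0.001,    0.983],
       [  -0.001,    0.292,   -0.956, -162.805],
       [   0.   ,    0.   ,    0.   ,    1.   ]])}
trough top 0.98 [214.5 214.4  51.6  30.9]
trough top 0.8 [344.5 191.4  20.3  50.6]
trough top 0.71 [411.6 271.1  46.1  49.6]
trough side 0.87 [279.9 289.4  45.2  50.4]
trough side 0.86 [
[... 190 characters left out ...]
100.3]
bed top 0.57 [324.8 180.6  78.4  98.5]
bed side 0.55 [305.6 205.6  93.7  67.9]
tray top 0.58 [276.9 178.7  23.2  76.6]
tray side 0.86 [281.6 237.1  56.5  42.5]
tray side 0.5 [244.2 339.3  65.1  56.8]
tray side 0.24 [318.9 186.9  43.2  32.5]
{'t': 0.5, 'qpos': array([-1.196,  0.423,  1.63 ,  0.   ,  1.089, -0.019]), 'qvel': array([-0.   , -0.   , -0.001, -0.   ,  0.001,  0.001]), 'joint_torque': array([ -0.002, -54.415, -27.381,   0.064,   0.018,  -0.   ]), 'ee_pos': array([ 239.833, -577.132,  222.654]), 'orientation': array([-3.081, -0.615, -0.   ]), 'ft_force': array([-0.841,  0.043, -0.659]), 'moment': array([-0.02 , -0.007,  0.008]), 'grasp_force': 0.0, 'width': 87.93257864930754}
```

View pics/top0.png

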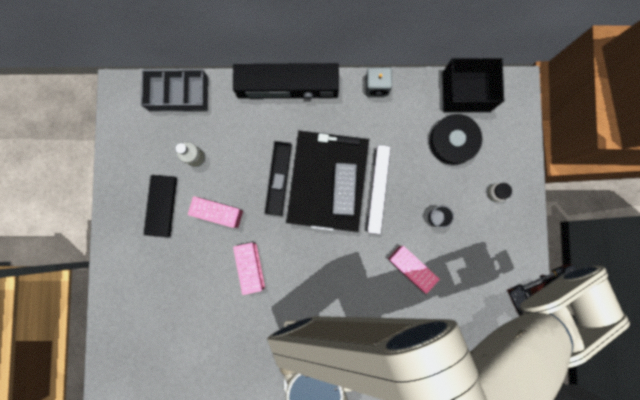

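View pics/side0.png

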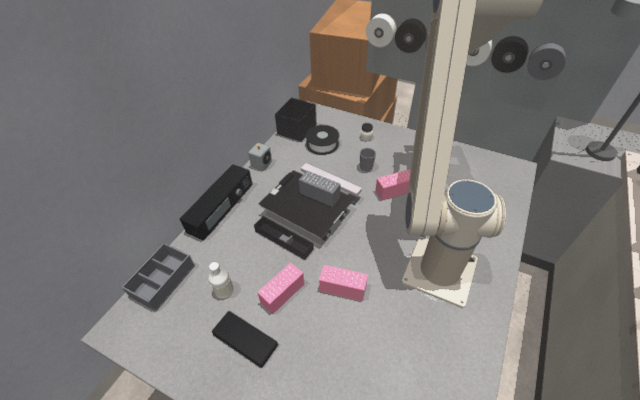

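The grey trough at top (344,190) / side (319,188) lies on the bed. The pink ones at top (214,213), (249,268) and (413,268) are look-alikes. The rail is the white bar at (378,190), on the -y side. Next I'll make an enlarged crop and measure.

```bash
cat > h.py <<'E'
from workcell import ctrl, optics
import cv2,numpy as np
np.set_printoptions(precision=2,suppress=True)
def cam(n):
    m=optics.camera_model(n); f=200/np.tan(np.radians(m["fov_y"])/2); return m,f
def back(n,uv,z):
    m,f=cam(n); V=np.array(m["view"]); R=V[:3,:3]; o=-R.T@V[:3,3]
    out=[]
    for u,v in np.atleast_2d(uv):
        d=R.T@np.array([(u-m["cx"])/f,-(v-m["cy"])/f,-1.]); out.append(o+d*(z-o[2])/d[2])
    return np.array(out)
def proj(n,P):
    m,f=cam(n); V=np.array(m["view"]); p=np.atleast_2d(P)@V[:3,:3].T+V[:3,3]
    return np.c_[m["cx"]+f*p[:,0]/-p[:,2], m["cy"]-f*p[:,1]/-p[:,2]]
def box(mask): return cv2.boxPoints(cv2.minAreaRect(np.argwhere(mask)[:,::-1].astype(np.float32)))
E
python3 - <<'E'
from h import *
t=cv2.imread("pics/top0.png"); s=cv2.imread("pics/side0.png")
a=cv2.resize(t[120:240,260:400],None,fx=4,fy=4,interpolation=cv2.INTER_CUBIC)
b=cv2.resize(s[155:255,245:370],None,fx=4.8,fy=4.8,interpolation=cv2.INTER_CUBIC)[:480]
cv2.imwrite("pics/crop0.png",np.hstack([a,b])[:, :]) ; c=np.hstack([a,b]);print(c.shape)
cv2.imwrite("pics/crop0.png",cv2.resize(c,None,fx=.68,fy=.68))
cv2.imwrite("pics/crop0t.png",cv2.resize(t[125:240,260:400],None,fx=5,fy=5,interpolation=cv2.INTER_CUBIC))
im=optics.get_image("top")
for d in optics.masks_of("trough","top"):
    if abs(d["extent"][0]-344)<9:
        B=box(d["pixels"]); P=back("top",B,146); print(B,P,P.mean(0))
g=cv2.cvtColor(im,cv2.COLOR_RGB2HSV)
w=(g[:,:,2]>190)&(g[:,:,1]<40); w[:, :366]=0; w[:,393:]=0; w[:140]=0;w[240:]=0
n,l,st,_=cv2.connectedComponentsWithStats(w.astype(np.uint8)); k=1+np.argmax(st[1:,4]); B=box(l==k); P=back("top",B,68);print("rail",B,P,P.mean(0))
w=(g[:,:,2]<70);w[:, :286]=0; w[:,372:]=0; w[:125]=0;w[240:]=0
n,l,st,_=cv2.connectedComponentsWithStats(w.astype(np.uint8)); k=1+np.argmax(st[1:,4]); B=box(l==k); P=back("top",B,70);print("bed",B,P,P.mean(0))
E
```

```text
(480, 1160, 3)
[[331.88 214.35]
 [335.2  162.92]
 [356.34 164.28]
 [353.02 215.71]] [[ 439.44  -45.12  146.  ]
 [ 593.62  -55.79  146.  ]
 [ 589.2  -119.06  146.  ]
 [ 435.17 -107.73  146.  ]] [514.36 -81.92 146.  ]
rail [[367.55 231.92]
 [377.57 144.27]
 [390.2  145.71]
 [380.19 233.36]] [[ 388.19 -157.05   68.  ]
 [ 666.1  -192.24   68.  ]
 [ 661.24 -232.31   68.  ]
 [ 383.57 -196.42   68.  ]] [ 524.77 -194.51   68.  ]
bed [[286.08 222.38]
 [297.58 130.32]
 [368.97 139.25]
 [357.46 231.31]] [[ 418.76   97.7    70.  ]
 [ 712.09   62.32   70.  ]
 [ 682.02 -164.92   70.  ]
 [ 390.17 -125.42   70.  ]] [550.76 -32.58  70.  ]
```

View pics/crop0.png

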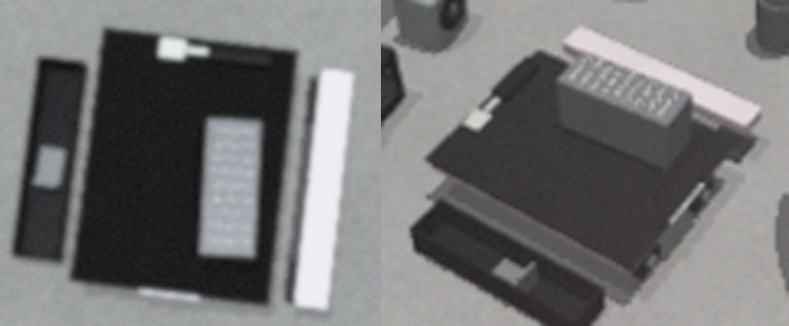

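The side crop shows a plain closed face on the +y side, so that is the underside. The mouth should therefore face -y, towards the rail. Its grey colour and its place on the bed fit the description; the pink ones on the table don't. I'll stand it up by its near end wall, with the tool tilted.

```bash
cat >> h.py <<'E'
from scipy.spatial.transform import Rotation as Ro
def pose(az,tilt):
    """tool y at azimuth az (deg), top-down, then turned by tilt deg about tool y"""
    a=np.radians(az); y=np.array([np.cos(a),np.sin(a),0]); z=np.array([0,0,-1.]); x=np.cross(y,z)
    return Ro.from_matrix(np.c_[x,y,z])*Ro.from_rotvec([0,np.radians(tilt),0])
def rows(p1,R1,N,p0=None,R0=None):
    o=ctrl.get_obs(); 
    if p0 is None: p0=o["ee_pos"]; R0=Ro.from_rotvec(o["orientation"])
    rel=R0.inv()*R1; w=rel.as_rotvec()/N; A=sum(Ro.from_rotvec(w*k).as_matrix() for k in range(N))
    p=np.linalg.solve(A,R0.inv().apply(np.array(p1)-p0))
    print(N,"x row:",np.round(p/40,3),np.round(np.degrees(w)/6,3))
def st():
    o=ctrl.get_obs(); print("t%.2f"%o["t"],o["ee_pos"],Ro.from_rotvec(o["orientation"]).as_matrix().round(3).tolist(),"q",o["qpos"],"F",o["ft_force"],"w",o["width"],o["grasp_force"])
E
python3 - <<'E'
from h import *
rows([440,-200,235],pose(-4,0),16)
rows([440,-200,235],pose(-4,50),9,np.array([440,-200,235]),pose(-4,0))
E
```

```text
16 x row: [ 0.69 -0.12 -0.02] [-0.    0.   -0.66]
9 x row: [0. 0. 0.] [0.   0.93 0.  ]
```

```bash
python3 -m jog '[[0.69,-0.12,-0.02,0,0,-0.66,1],[0.69,-0.12,-0.02,0,0,-0.66,1],[0.69,-0.12,-0.02,0,0,-0.66,1],[0.69,-0.12,-0.02,0,0,-0.66,1],[0.69,-0.12,-0.02,0,0,-0.66,1],[0.69,-0.12,-0.02,0,0,-0.66,1],[0.69,-0.12,-0.02,0,0,-0.66,1],[0.69,-0.12,-0.02,0,0,-0.66,1],[0.69,-0.12,-0.02,0,0,-0.66,1],[0.69,-0.12,-0.02,0,0,-0.66,1],[0.69,-0.12,-0.02,0,0,-0.66,1],[0.69,-0.12,-0.02,0,0,-0.66,1],[0.69,-0.12,-0.02,0,0,-0.66,1],[0.69,-0.12,-0.02,0,0,-0.66,1],[0.69,-0.12,-0.02,0,0,-0.66,1],[0.69,-0.12,-0.02,0,0,-0.66,1]]'
python3 -m jog '[[0,0,0,0,0.93,0,1],[0,0,0,0,0.93,0,1],[0,0,0,0,0.93,0,1],[0,0,0,0,0.93,0,1],[0,0,0,0,0.93,0,1],[0,0,0,0,0.93,0,1],[0,0,0,0,0.93,0,1],[0,0,0,0,0.93,0,1],[0,0,0,0,0.93,0,1],[0,0,0,0,0,0,1]]'
python3 - <<'E'
from h import *
st()
im=optics.get_image("wrist"); cv2.imwrite("pics/w1.png",im[:,:,::-1])
T=pose(-4,50).apply([0,0,1])
P=np.array([443.6,-83.6,100])
for p,n in ((P-80*T,4),(P,5)): rows(p,pose(-4,50),n)
E
```

```text
t: 2.2
ee_pos: [439.1, -199.6, 235.7]
orientation: [2.296, 2.144, 0.0]
ft_force: [0.1, -0.5, -0.9]
width: 87.7
grasp_force: 0.0
t: 3.2
ee_pos: [438.4, -201.6, 233.7]
orientation: [-1.769, -1.642, -0.829]
ft_force: [0.3, -0.4, -0.3]
width: 87.6
grasp_force: 0.0
t3.20 [ 438.41 -201.58  233.74] [[0.049, 0.997, 0.055], [0.636, -0.073, 0.768], [0.77, -0.003, -0.638]] q [-0.83  0.53  1.73  0.6   1.57 -0.97] F [ 0.25 -0.37 -0.26] w 87.57309976325357 0.0
4 x row: [-0.17 -0.02  0.6 ] [ 0.   -0.01 -0.01]
5 x row: [-0.14 -0.02  0.88] [ 0.   -0.01 -0.01]
```

View pics/w1.png

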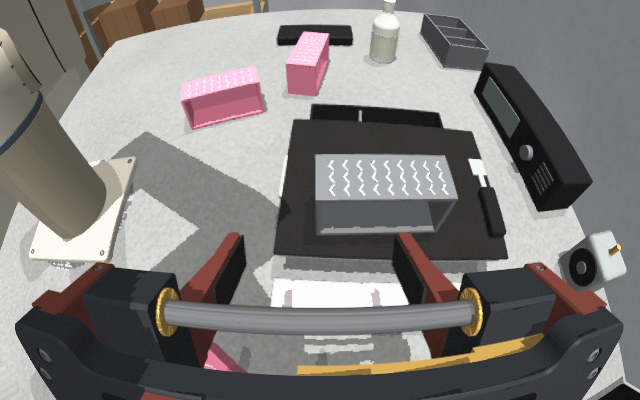

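The picture confirms it: the mouth of the trough (opening around (385,217)) faces the robot's -y side, and the near end wall is at column ~317, between the fingers. I'll check its corners through the wrist calibration.

```bash
cat >> h.py <<'E'
def wback(uv,z,o=None):
    o=o or ctrl.get_obs(); m,f=cam("wrist"); H=np.array(m["hand_eye"]); R=Ro.from_rotvec(o["orientation"]).as_matrix()
    c=R@H[:3,3]+o["ee_pos"]; out=[]
    for (u,v),zz in zip(np.atleast_2d(uv),np.broadcast_to(z,len(np.atleast_2d(uv)))):
        a,b=u-m["cx"],v-m["cy"]; r=np.hypot(a,b); th=r/f; k=np.sin(th)/max(r,1e-9)
        d=R@H[:3,:3]@np.array([a*k,-b*k,-np.cos(th)]); out.append(c+d*(zz-c[2])/d[2])
    return np.array(out)
E
python3 - <<'E'
from h import *
print(wback([(316,155),(443,155),(457,197),(316,203)],146))
print(wback([(317,234),(436,231)],[75,75]))
print("bed",wback([(291,122),(472,131),(508,258),(275,252)],70))
d=optics.masks_of("trough","wrist")
for e in d[:4]: print(e["conf"],e["extent"])
E
```

```text
[[ 448.    -50.22  146.  ]
 [ 595.3   -57.4   146.  ]
 [ 592.95 -116.05  146.  ]
 [ 443.79 -112.3   146.  ]]
[[ 444.47 -110.25   75.  ]
 [ 591.36 -119.21   75.  ]]
bed [[ 417.44   89.54   70.  ]
 [ 718.27   59.98   70.  ]
 [ 688.3  -167.23   70.  ]
 [ 394.1  -127.97   70.  ]]
0.94 [221.1, 97.7, 84.9, 61.4]
0.71 [225.5, 358.4, 42.4, 26.8]
0.63 [309.6, 62.5, 41.8, 63.7]
0.59 [385.6, 194.7, 141.4, 79.0]
```

```bash
python3 - <<'E'
from h import *
R=pose(-4,50);T=R.apply([0,0,1]);P=np.array([447,-84,100.])
rows(P-80*T,R,4); rows(P,R,5,P-80*T,R)
E
```

```text
4 x row: [-0.18 -0.    0.6 ] [ 0.   -0.01 -0.  ]
5 x row: [-0.   0.   0.4] [0. 0. 0.]
```

```bash
python3 -m jog '[[-0.18,0,0.6,0,0,0,1],[-0.18,0,0.6,0,0,0,1],[-0.18,0,0.6,0,0,0,1],[-0.18,0,0.6,0,0,0,1],[0,0,0.4,0,0,0,1],[0,0,0.4,0,0,0,1],[0,0,0.4,0,0,0,1],[0,0,0.4,0,0,0,1],[0,0,0.4,0,0,0,1],[0,0,0,0,0,0,1]]'
python3 - <<'E'
from h import *
st(); im=optics.get_image("wrist"); cv2.imwrite("pics/w2.png",im[:,:,::-1])
R=pose(-4,50); rows([447,-84,100],R,1)
E
```

```text
t: 4.3
ee_pos: [446.3, -82.3, 99.8]
orientation: [-1.766, -1.646, -0.827]
ft_force: [0.9, 0.3, -0.3]
width: 87.7
grasp_force: 0.0
t4.30 [446.32 -82.26  99.78] [[0.046, 0.998, 0.052], [0.637, -0.07, 0.768], [0.769, -0.002, -0.639]] q [-0.66  0.67  1.92  0.74  1.24 -1.1 ] F [ 0.93  0.27 -0.3 ] w 87.66577926557595 0.0
1 x row: [-0.02  0.01 -0.01] [-0.01 -0.04 -0.01]
```

View pics/w2.png

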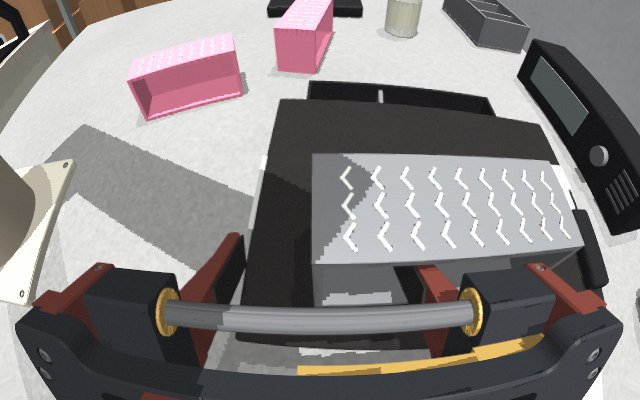

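The right finger is inside the mouth, the left one is outside the near end wall (col ~315). Closing now.

```bash
python3 -m jog '[[0,0,0,0,0,0,0],[0,0,0,0,0,0,0],[0,0,0,0,0,0,0],[0,0,0,0,0,0,0],[0,0,0,0,0,0,0],[0,0,0,0,0,0,0],[0,0,0,0,0,0,0],[0,0,0,0,0,0,0],[0,0,0,0,0,0,0],[0,0,0,0,0,0,0],[0,0,0,0,0,0,0],[0,0,0,0,0,0,0]]'; python3 -c "
from h import *
st()"
```

```text
t: 5.55
ee_pos: [447.1, -84.1, 100.7]
orientation: [-1.768, -1.647, -0.829]
ft_force: [-0.4, -0.2, -0.5]
width: 5.2
grasp_force: 30.0
t5.55 [447.07 -84.11 100.72] [[0.046, 0.997, 0.054], [0.638, -0.071, 0.767], [0.769, -0.0, -0.64]] q [-0.66  0.67  1.92  0.74  1.24 -1.1 ] F [-0.36 -0.17 -0.46] w 5.2297388547658805 29.998859167099
```

```bash
python3 - <<'E'
from h import *
o=ctrl.get_obs(); p=o["ee_pos"]; n=np.array([.0698,.9976,0])
R0=Ro.from_rotvec(o["orientation"])
rows(p+[0,0,12],R0,1)
p1=p+[0,0,12]; p2=p+n*64+[0,0,14.5]
rows(p2,pose(-4,-40),16,p1,R0)
R2=pose(-4,-40); w=Ro.from_rotvec([0,0,np.radians(-3.3)]); print("yaw", np.degrees((R2.inv()*w*R2).as_rotvec())/6)
print("down1 ",R2.inv().apply([0,0,-1])/40)
E
```

```text
1 x row: [ 0.23 -0.   -0.19] [0. 0. 0.]
16 x row: [ 0.11 -0.    0.01] [-0.   -0.94 -0.  ]
yaw [0.35 0.   0.42]
down1  [0.02 0.   0.02]
```

```bash
python3 -m jog '[[0.12,0,-0.1,0,0,0,0],[0.12,0,-0.1,0,0,0,0],[0.11,0,0.01,0,-0.94,0,0],[0.11,0,0.01,0,-0.94,0,0],[0.11,0,0.01,0,-0.94,0,0],[0.11,0,0.01,0,-0.94,0,0],[0.11,0,0.01,0,-0.94,0,0],[0.11,0,0.01,0,-0.94,0,0],[0.11,0,0.01,0,-0.94,0,0],[0.11,0,0.01,0,-0.94,0,0],[0.11,0,0.01,0,-0.94,0,0],[0.11,0,0.01,0,-0.94,0,0],[0.11,0,0.01,0,-0.94,0,0],[0.11,0,0.01,0,-0.94,0,0],[0.11,0,0.01,0,-0.94,0,0],[0.11,0,0.01,0,-0.94,0,0],[0.11,0,0.01,0,-0.94,0,0],[0.11,0,0.01,0,-0.94,0,0],[0,0,0,0.35,0,0.42,0],[0,0,0,0,0,0,0]]'; python3 - <<'E'
from h import *
st(); 
a=optics.get_image("side"); b=optics.get_image("wrist")
cv2.imwrite("pics/s3.png",np.hstack([cv2.resize(a[140:260,240:380],(448,384),interpolation=2)[:,:,::-1],cv2.resize(b[60:],(352,384*1))[:,:,::-1]]))
E
```

```text
t: 7.55
ee_pos: [452.3, -19.9, 116.1]
orientation: [1.946, 1.711, -0.708]
ft_force: [-1.1, -0.0, -2.3]
width: 5.0
grasp_force: 30.0
t7.55 [452.28 -19.92 116.06] [[0.098, 0.992, -0.082], [0.76, -0.128, -0.638], [-0.643, 0.0, -0.766]] q [ 0.33  0.55  1.98 -0.71  1.09  0.95] F [-1.08 -0.   -2.32] w 5.048652781973867 29.993913173675537
```

View pics/s3.png

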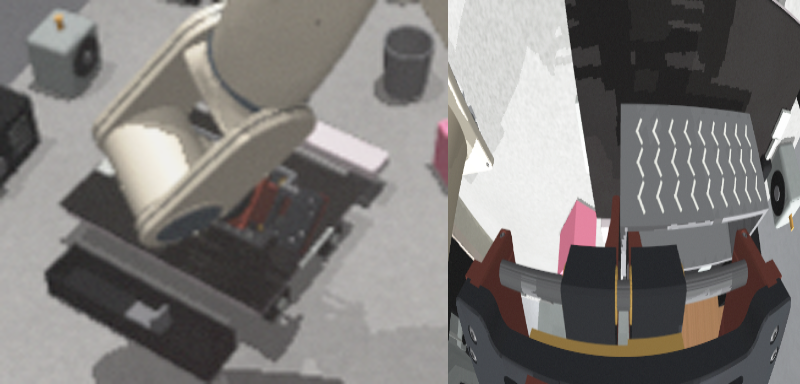

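The trough is held upright; the wrist view shows its chevron wall rotated round. I'll lower it until it touches.

```bash
python3 -m jog '[[0.065,0,0.077,0,0,0,0],[0.065,0,0.077,0,0,0,0],[0,0,0,0,0,0,0]]'; for i in 1; do python3 -m jog '[[0.03,0,0.04,0,0,0,0],[0,0,0,0,0,0,0]]'; done;  python3 -m jog '[[0.016,0,0.02,0,0,0,0],[0,0,0,0,0,0,0]]'
```

```text
t: 7.95
ee_pos: [451.3, -21.2, 107.9]
orientation: [1.946, 1.71, -0.709]
ft_force: [0.7, -0.4, -2.1]
width: 4.9
grasp_force: 30.0
t: 8.15
ee_pos: [451.6, -21.0, 106.1]
orientation: [1.946, 1.71, -0.709]
ft_force: [-0.4, 0.7, -2.1]
width: 5.1
grasp_force: 30.0
t: 8.35
ee_pos: [451.7, -21.0, 105.7]
orientation: [1.945, 1.71, -0.709]
ft_force: [-1.7, 0.5, 2.9]
width: 5.1
grasp_force: 30.0
```

```bash
python3 -m jog '[[0.01,0,0.01,0,0,0,0],[0,0,0,0,0,0,0.4],[0,0,0,0,0,0,0.4],[0,0,0,0,0,0,0.4],[0,0,0,0,0,0,0.4],[0,0,0,0,0,0,0.4],[0,0,0,0,0,0,0.4]]'; python3 -m jog '[[-0.32,0,-0.38,0,0,0,0.4],[-0.5,0,-0.6,0,0,0,0.4],[-0.5,0,-0.6,0,0,0,0.4],[-0.5,0,-0.6,0,0,0,0.4],[0,0,0,0,0.96,0,1],[0,0,0,0,0.96,0,1],[0,0,0,0,0.96,0,1],[0,0,0,0,0.96,0,1],[0,0,0,0,0.96,0,1],[0,0,0,0,0.96,0,1],[0,0,0,0,0.91,0,1],[-0.8,0,0,0,0,0,1],[-0.8,0,0,0,0,0,1],[-0.8,0,-0.2,0,0,0,1],[0,0,0,0,0,0,1]]'; python3 - <<'E'
from h import *
st(); 
b=optics.get_image("wrist"); cv2.imwrite("pics/w4.png",b[:,:,::-1]);a=optics.get_image("top"); cv2.imwrite("pics/t4.png",a[:,:,::-1])
E
```

```text
t: 9.05
ee_pos: [451.7, -20.9, 104.6]
orientation: [1.946, 1.71, -0.708]
ft_force: [0.9, -0.6, -0.4]
width: 35.1
grasp_force: 0.0
t: 10.55
ee_pos: [439.4, -118.5, 226.9]
orientation: [2.361, 2.069, 0.0]
ft_force: [0.5, 1.4, 0.1]
width: 88.1
grasp_force: 0.0
t10.55 [ 439.43 -118.46  226.91] [[0.131, 0.991, 0.001], [0.991, -0.131, -0.001], [-0.001, 0.001, -1.0]] q [-0.29  0.16  1.99 -0.    0.99 -0.16] F [0.55 1.37 0.09] w 88.09088117548727 0.0
```

View pics/w4.png

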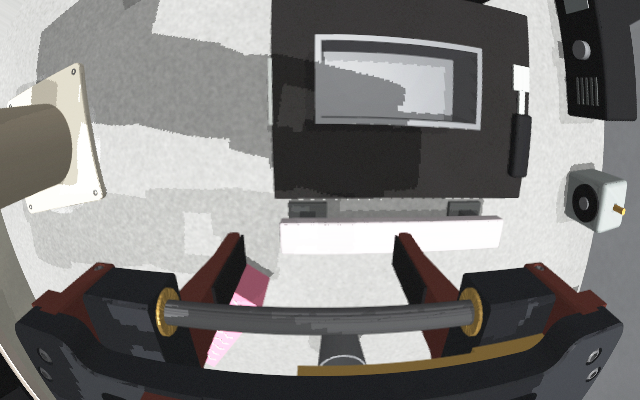

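The trough stands upright on the bed, mouth up, with its rim corners at about (315,34), (481,49), (480,129), (315,123). The rail is at (281-503, 217-253). Next I'll measure both.

```bash
python3 - <<'E'
from h import *
u=np.array([.992,-.127,0]);v=np.array([.127,.992,0])
def pr(n,P):
    print(n,P[:,:2].round(1).tolist(),"mean",P.mean(0)[:2],"uv",np.c_[P@u,P@v].round(1).tolist())
im=cv2.imread("pics/w4.png")
g=cv2.cvtColor(im,cv2.COLOR_BGR2GRAY)
for c in (300,340,380,430,480): print(c,"rows 190-262 by 2",g[190:262:2,c])
pr("trough w",wback([(315,34),(481,49),(480,129),(315,123)],130))
pr("rail w",wback([(281,221),(501,216),(503,246),(281,254)],68))
pr("bed w",wback([(273,198),(518,198)],70))
t=cv2.imread("pics/t4.png"); g=cv2.cvtColor(t,cv2.COLOR_BGR2HSV)
cv2.imwrite("pics/t4c.png",cv2.resize(t[125:240,265:400],None,fx=5,fy=5,interpolation=cv2.INTER_CUBIC))
for d in optics.masks_of("trough","top"):
    e=d["extent"]
    if 290<e[0]<375 and 140<e[1]<230: pr("trough top %.2f"%d["conf"],back("top",box(d["pixels"]),130))
E
```

```text
300 rows 190-262 by 2 [ 58  57  58  56 114 147  69  78  86  96  95  63  56  57 113 127 145 253
 255 255 255 255 255 255 255 253 253 253 255 255 255 255 232 224 227 227]
340 rows 190-262 by 2 [ 38  37  32  45  90 120 149 148 149 147 151 126 119 121 122 122 163 211
 254 254 254 254 253 253 253 253 253 252 253 253 253 252 228 223 225 223]
380 rows 190-262 by 2 [ 39  39  40  41 128 157 150 154 151 151 121 121 121 122 128 133 193 254
 255 255 255 255 255 255 255 255 255 254 255 255 254 252 228 224 224 226]
430 rows 190-262 by 2 [ 62  61  58  57 132 148 150 149 146 152 145 122 119 118 124 127 240 254
 254 254 254 254 254 254 254 254 254 254 254 254 253 228 231 228 230 173]
480 rows 190-262 by 2 [ 57  58  58  59 113 147 117 112 119 142 153 154 152 120 125 227 254 254
 254 254 254 254 254 254 254 254 254 254 253 242 226 227 227 231 229 226]
trough w [[456.3, 25.9], [604.1, 6.1], [595.3, -67.8], [446.4, -49.1]] mean [525.52 -21.26] uv [[449.4, 83.6], [598.5, 82.7], [599.2, 8.3], [449.1, 7.9]]
rail w [[393.4, -153.4], [662.2, -185.3], [670.0, -228.9], [386.2, -194.0]] mean [ 527.97 -190.41] uv [[409.8, -102.2], [680.4, -99.7], [693.8, -142.0], [407.8, -143.4]]
bed w [[389.6, -125.3], [686.4, -164.1]] mean [ 537.99 -144.67] uv [[402.4, -74.8], [701.7, -75.6]]
trough top 0.70 [[449.5, 27.6], [601.8, 9.7], [592.0, -69.1], [440.0, -50.4]] mean [520.83 -20.53] uv [[442.4, 84.5], [595.7, 86.1], [596.1, 6.7], [442.9, 5.9]]
```

View pics/t4c.png

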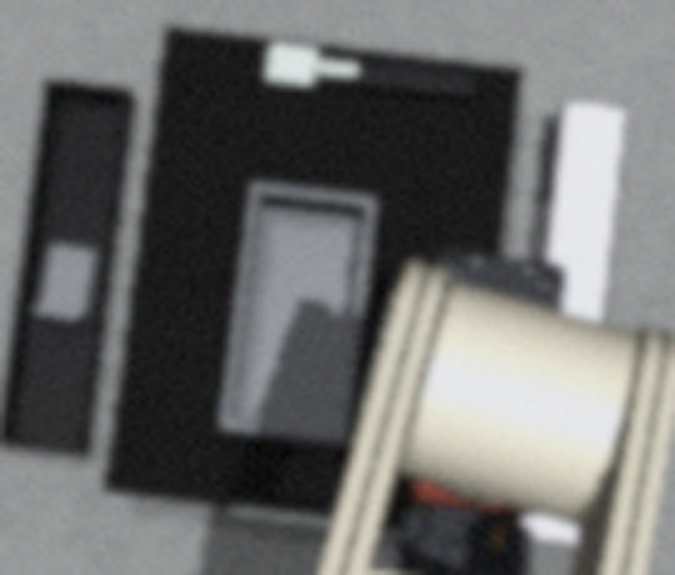

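```bash
python3 - <<'E'
from h import *
A=np.array([525.6,-21.3,200]); R=pose(82.7,0)
rows(A,R,16); rows(A+[0,0,-122],R,4,A,R)
E
```

```text
16 x row: [0.05 0.22 0.04] [ 0.   -0.   -0.94]
4 x row: [0.   0.   0.76] [0. 0. 0.]
```

```bash
python3 -m jog '[[0.05,0.22,0.04,0,0,-0.94,1],[0.05,0.22,0.04,0,0,-0.94,1],[0.05,0.22,0.04,0,0,-0.94,1],[0.05,0.22,0.04,0,0,-0.94,1],[0.05,0.22,0.04,0,0,-0.94,1],[0.05,0.22,0.04,0,0,-0.94,1],[0.05,0.22,0.04,0,0,-0.94,1],[0.05,0.22,0.04,0,0,-0.94,1],[0.05,0.22,0.04,0,0,-0.94,1],[0.05,0.22,0.04,0,0,-0.94,1],[0.05,0.22,0.04,0,0,-0.94,1],[0.05,0.22,0.04,0,0,-0.94,1],[0.05,0.22,0.04,0,0,-0.94,1],[0.05,0.22,0.04,0,0,-0.94,1],[0.05,0.22,0.04,0,0,-0.94,1],[0.05,0.22,0.04,0,0,-0.94,1],[0,0,0,0,0,0,1]]'; python3 - <<'E'
from h import *
st(); A=np.array([525.6,-21.3,200]); R=pose(82.7,0); rows(A,R,1)
b=optics.get_image("wrist"); cv2.imwrite("pics/w5.png",b[:,:,::-1])
E
```

```text
t: 12.4
ee_pos: [526.3, -17.4, 200.0]
orientation: [-0.189, -3.135, -0.0]
ft_force: [0.0, 0.2, 0.4]
width: 87.6
grasp_force: 0.0
t12.40 [526.29 -17.43 200.02] [[-0.993, 0.12, -0.001], [0.12, 0.993, 0.0], [0.001, 0.0, -1.0]] q [-0.06  0.31  1.86  0.    0.97 -1.51] F [0.05 0.16 0.43] w 87.6435132174817 0.0
1 x row: [ 0.01 -0.1   0.  ] [ 0.   -0.01  0.07]
```

View pics/w5.png

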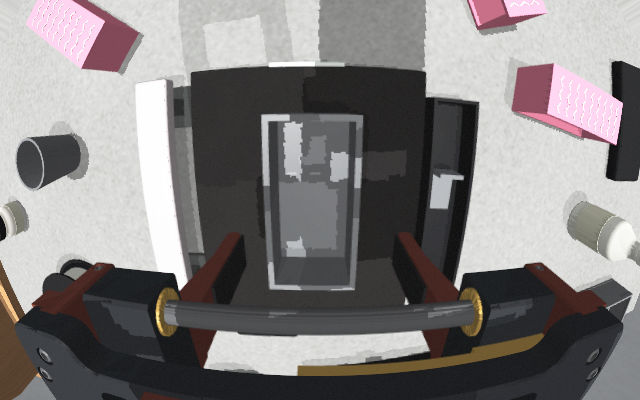

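The trough rim runs from (262,115)-(364,115) to (268,290)-(355,290), between the open fingers. I'll check its centre.

```bash
python3 - <<'E'
from h import *
P=wback([(262,115),(364,115),(355,290),(268,290)],130); u=np.array([.992,-.127,0]);v=np.array([.127,.992,0])
print(np.c_[P@u,P@v].round(1)); c=P.mean(0); c[2]=200; print(c)
R=pose(82.7,0); rows(c,R,1); 
Q=wback([(136,84),(172,80),(158,287),(187,285)],68); print("rail",np.c_[Q@u,Q@v].round(1)); Q=wback([(191,72),(426,70)],70); print("bed",np.c_[Q@u,Q@v].round(1))
E
```

```text
[[450.3   5.5]
 [450.4  82.1]
 [601.3  81.2]
 [602.    2.9]]
[527.14 -24.22 200.  ]
1 x row: [-0.04 -0.15  0.01] [ 0.   -0.01  0.03]
rail [[ 408.9 -144.5]
 [ 410.2  -99.7]
 [ 650.8 -152.8]
 [ 643.4 -109.7]]
bed [[404.6 -77.2]
 [404.2 151.3]]
```

```bash
python3 -m jog '[[0,-0.13,0,0,0,0.05,1],[0,0,0.8,0,0,0,1],[0,0,0.8,0,0,0,1],[0,0,0.7,0,0,0,1],[0,0,0.35,0,0,0,1],[0,0,0.35,0,0,0,1],[0,0,0.05,0,0,0,1],[0,0,0,0,0,0,1]]'; python3 -m jog '[[0,0,0,0,0,0,0.8],[0,0,0,0,0,0,0.8],[0,0,0,0,0,0,0.8],[0,0,0,0,0,0,0.8],[0,0,0,0,0,0,0.9],[0,0,0,0,0,0,0.9],[0,0,0,0,0,0,0.9]]'
```

```text
t: 13.25
ee_pos: [526.5, -24.8, 78.9]
orientation: [0.204, 3.135, -0.0]
ft_force: [-0.1, 0.2, -0.1]
width: 87.7
grasp_force: 0.0
t: 13.95
ee_pos: [526.1, -24.7, 78.6]
orientation: [-0.203, -3.135, 0.0]
ft_force: [-0.5, 0.6, 0.0]
width: 78.9
grasp_force: 0.0
```

```bash
python3 -m jog '[[0,-0.25,0,0,0,0,0.9],[0,-0.25,0,0,0,0,0.9],[0,-0.25,0,0,0,0,0.9],[0,-0.25,0,0,0,0,0.9],[0,-0.25,0,0,0,0,0.9],[0,-0.25,0,0,0,0,0.9],[0,-0.25,0,0,0,0,0.9],[0,-0.25,0,0,0,0,0.9],[0,-0.25,0,0,0,0,0.9],[0,0,0,0,0,0,0.9]]'; python3 - <<'E'
from h import *
st(); b=optics.get_image("wrist"); cv2.imwrite("pics/w6.png",b[:,:,::-1])
E
```

```text
t: 14.95
ee_pos: [514.5, -115.2, 78.6]
orientation: [0.205, 3.135, -0.0]
ft_force: [-0.6, 0.4, -0.4]
width: 78.9
grasp_force: 0.0
t14.95 [ 514.5  -115.22   78.64] [[-0.991, 0.13, 0.0], [0.13, 0.991, -0.0], [-0.0, -0.0, -1.0]] q [-0.24  0.5   1.93 -0.    0.71 -1.68] F [-0.57  0.43 -0.39] w 78.92571067307134 0.0
```

View pics/w6.png

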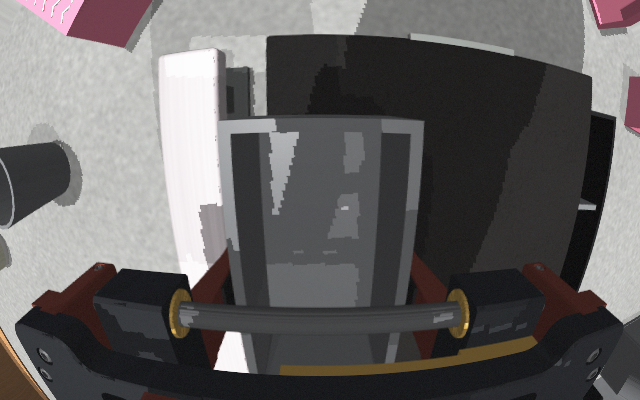

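The trough slides along in the cage, rim at (219-424,121), in line with the rail at (160-222, 50). I'll carry on over the gap.

```bash
python3 -m jog '[[0,-0.2,0,0,0,0,0.9],[0,-0.2,0,0,0,0,0.9],[0,-0.2,0,0,0,0,0.9],[0,-0.2,0,0,0,0,0.9],[0,-0.2,0,0,0,0,0.9],[0,-0.2,0,0,0,0,0.9],[0,-0.2,0,0,0,0,0.9],[0,-0.2,0,0,0,0,0.9],[0,-0.15,0,0,0,0,0.9],[0,-0.1,0,0,0,0,0.9],[0,0,0,0,0,0,0.9],[0,0,0,0,0,0,0.9]]'; python3 - <<'E'
from h import *
st(); b=optics.get_image("wrist"); cv2.imwrite("pics/w7.png",b[:,:,::-1])
a=optics.get_image("side"); cv2.imwrite("pics/s7.png",a[:,:,::-1])
E
```

```text
t: 16.2
ee_pos: [505.1, -187.4, 78.6]
orientation: [0.203, 3.135, -0.0]
ft_force: [0.6, 0.3, 0.2]
width: 79.3
grasp_force: 0.0
t16.20 [ 505.08 -187.44   78.65] [[-0.992, 0.129, 0.0], [0.129, 0.992, -0.0], [-0.0, -0.0, -1.0]] q [-0.38  0.51  1.91 -0.    0.72 -1.82] F [0.56 0.26 0.18] w 79.32293671071047 0.0
```

View pics/w7.png

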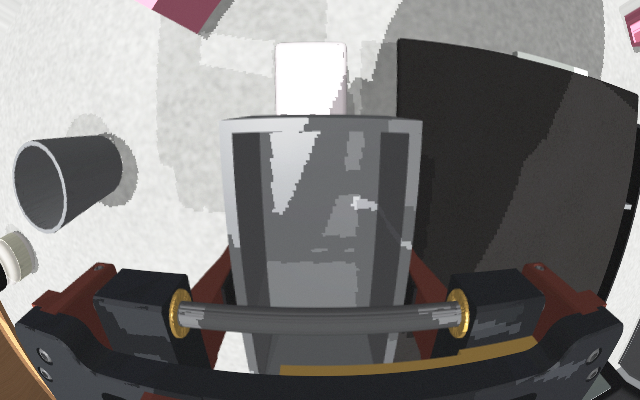

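The trough is on the rail, clear of the bed (bed edge at column ~400 beyond the gap). The rail's near end shows at columns 275-346, rows 44-112, and the trough rim at columns 220-422. I'll compare their centres.

```bash
python3 - <<'E'
from h import *
im=cv2.imread("pics/w7.png"); g=cv2.cvtColor(im,cv2.COLOR_BGR2GRAY).astype(int)
u=np.array([.992,-.127,0]);v=np.array([.127,.992,0])
uv=lambda P:np.c_[P@u,P@v].round(1).tolist()
for r in (55,70,85,100):
    d=np.diff(g[r,255:375]); print(r, 255+d.argmax(), g[r,268:280], g[r,330:356:2])
for r in (60,90): print(r,uv(wback([(275,r),(346,r)],68)))
print("rim",uv(wback([(220,121),(422,120)],128)), "bededge",uv(wback([(397,41)],70)))
print("row127", g[127,214:226],g[127,416:428])
print("tcp v",ctrl.get_obs()["ee_pos"]@v-0)
E
```

```text
55 343 [232 231 231 229 219 213 193 223 251 254 255 255] [255 255 255 255 255 255 253 241 192 233 232 232 231]
70 348 [238 235 234 225 213 213 209 196 252 253 254 255] [255 255 255 255 255 255 254 243 168 166 234 235 238]
85 347 [215 212 213 215 213 213 211 214 239 252 254 255] [255 255 255 255 255 226 182 164 132 224 206 154 155]
100 275 [213 212 213 215 214 215 211 189 240 252 254 255] [255 246 239 189 188 190 183 164 129 130 129 132 160]
60 [[418.3, -145.9], [418.7, -106.8]]
90 [[435.4, -146.0], [435.7, -106.8]]
rim [[449.6, -158.9], [449.2, -83.0]] bededge [[406.5, -78.4]]
row127 [215 217 216 214 214 212 211 212 212 212 211 213] [138 139 136 136 138 127  80  40  44  43  45  42]
tcp v -121.5622970849524
```

```bash
python3 -m jog '[[0,-0.06,0,0,0,0,0.9],[0,-0.06,0,0,0,0,0.9],[0,0,0,0,0,0,0.9],[0,0,0,0,0,0,0.8],[0,0,0,0,0,0,0.8],[0,0,0,0,0,0,0.8]]';python3 -m jog '[[0,0,0,0,0,0,0.9],[0,0,0,0,0,0,1],[0,0,0,0,0,0,1],[0,0,0,0,0,0,1],[0,0,0,0,0,0,1]]'; python3 - <<'E'
from h import *
st(); b=optics.get_image("wrist"); g=cv2.cvtColor(b,cv2.COLOR_RGB2GRAY).astype(int); cv2.imwrite("pics/w8.png",b[:,:,::-1])
v=np.array([.127,.992,0]); print("tcp v",ctrl.get_obs()["ee_pos"]@v)
for r in (55,70): print(r,[ (c,g[r,c]) for c in range(280,300)][::2],[ (c,g[r,c]) for c in range(345,370)][::2])
E
```

```text
t: 16.9
ee_pos: [504.4, -192.1, 78.6]
orientation: [0.203, 3.135, -0.0]
ft_force: [0.4, 0.8, -0.6]
width: 75.5
grasp_force: 30.0
t: 17.4
ee_pos: [504.4, -192.1, 78.6]
orientation: [0.203, 3.135, -0.0]
ft_force: [0.4, -0.5, 0.4]
width: 87.6
grasp_force: 0.0
t17.40 [ 504.41 -192.09   78.58] [[-0.992, 0.129, 0.0], [0.129, 0.992, -0.0], [-0.0, 0.0, -1.0]] q [-0.39  0.51  1.9   0.    0.72 -1.83] F [ 0.41 -0.53  0.38] w 87.61873235112063 0.0
tcp v -126.48353008925858
55 [(280, np.int64(212)), (282, np.int64(214)), (284, np.int64(229)), (286, np.int64(254)), (288, np.int64(255)), (290, np.int64(255)), (292, np.int64(255)), (294, np.int64(255)), (296, np.int64(255)), (298, np.int64(255))] [(345, np.int64(255)), (347, np.int64(255)), (349, np.int64(255)), (351, np.int64(255)), (353, np.int64(249)), (355, np.int64(220)), (357, np.int64(232)), (359, np.int64(232)), (361, np.int64(231)), (363, np.int64(229)), (365, np.int64(230)), (367, np.int64(211)), (369, np.int64(212))]
70 [(280, np.int64(215)), (282, np.int64(209)), (284, np.int64(227)), (286, np.int64(254)), (288, np.int64(255)), (290, np.int64(255)), (292, np.int64(255)), (294, np.int64(255)), (296, np.int64(255)), (298, np.int64(255))] [(345, np.int64(255)), (347, np.int64(255)), (349, np.int64(255)), (351, np.int64(240)), (353, np.int64(195)), (355, np.int64(201)), (357, np.int64(237)), (359, np.int64(238)), (361, np.int64(238)), (363, np.int64(237)), (365, np.int64(233)), (367, np.int64(219)), (369, np.int64(218))]
```

Rail columns 284-354 are now centred on the tool's centre line (319). I'll withdraw straight up and move aside to check.

```bash
python3 -m jog '[[0,0,-0.3,0,0,0,1],[0,0,-0.6,0,0,0,1],[0,0,-0.9,0,0,0,1],[0,0,-1,0,0,0,1],[0,0,-1,0,0,0,1],[0.5,0,-0.5,0,0,0,1],[1,0,0,0,0,0,1],[1,0,0,0,0,0,1],[0,0,0,0,0,0,1]]'; python3 - <<'E'
from h import *
st(); b=optics.get_image("wrist"); a=optics.get_image("top"); s=optics.get_image("side")
C=np.hstack([cv2.resize(a[125:245,270:410],(420,360),interpolation=2),cv2.resize(s[140:230,255:385],(380,360),interpolation=2)])
cv2.imwrite("pics/c9.png",np.vstack([C[:, :800][:,:,::-1]])); cv2.imwrite("pics/w9.png",b[:,:,::-1])
E
```

```text
t: 18.35
ee_pos: [400.8, -177.9, 251.0]
orientation: [-0.204, -3.133, -0.001]
ft_force: [-0.5, -0.9, -1.0]
width: 87.6
grasp_force: 0.0
t18.35 [ 400.81 -177.89  250.98] [[-0.992, 0.13, -0.002], [0.13, 0.992, 0.001], [0.002, 0.0, -1.0]] q [-0.44  0.11  1.99 -0.    1.04 -1.89] F [-0.5  -0.91 -1.03] w 87.62705103682265 0.0
```

View pics/w9.png

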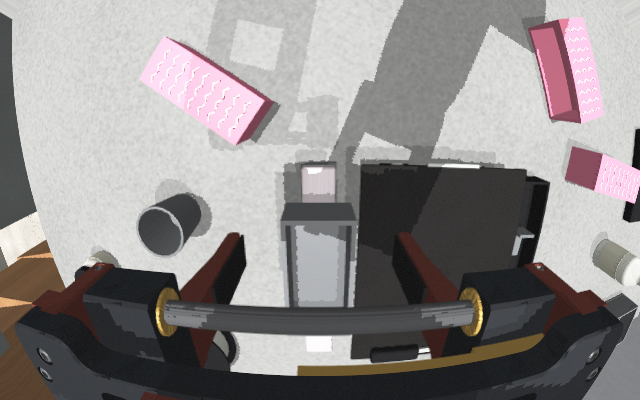

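The trough stands on the rail alone: rim columns 286-353 (centre 319.5), rail ends at 302-336 and 306-331 (centre 319). Floor shows in the gap to the bed at column 360, the scraper (400,352) is still on the bed, and the bystanders are in place.

```bash
python3 -c "
from workcell import ctrl
print(ctrl.close_job())"
```

```text
the job is handed in; nothing more can be done
None
```

The trough was stood upright on the bed, then slid across the gap onto the rail. In the last picture it stood on the rail alone, centred, in line and clear of the bed, and I handed the job in at about 18.5 s of the 56 s.

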